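# Refit the pump strainer lid

### The arm

A 6-joint arm with a two-finger parallel gripper is mounted at the origin on the work surface. World frame = base frame: x ahead of the robot, y to its left, z up, the work surface at z = 0. Lengths are in mm, angles in rad, forces in N, time in s.
With the tool pointing down it reaches from about 325 to 875 mm from the base axis. Payload 4.4 kg.
Tool frame: the origin (TCP) lies on the centre line of the jaws, within the pads' length; the fingertips stand ahead of it and the grasp point (between the pads) lies 6 mm ahead of it (ctrl.tcp_to_tips is the z of the fingertips in the tool frame, in mm); z points along the fingers, y is the line along which they close (so a half turn about z gives the same grasp; the last joint's range is limited). The gripper opens to 85 mm and grips with 20 to 120 N. Pads are 22 mm wide; open, the fingers measure 114 mm over their backs; the gripper's body (76 mm by 85 mm) begins 54 mm behind the grasp point. The pads swing forward as they close: fully open they stand 13 mm farther back than shut.
Start: joints at [0.972, 0.207, 1.542, -0, 1.393, -0.15], TCP at [249.493, 518.054, 221.782] pointing down, gripper open.
Joint ranges: [-2.73, 2.73], [-0.86, 2.22], [0.23, 2.46], [-1.11, 4.25], [0.08, 2.63], [-2.82, 2.82]. Speed limits (rad/s): [2.79, 2.79, 3.14, 3.14, 3.14, 3.14].

### API

Orientations are given as a 3x3 rotation matrix whose columns are the frame's x, y, z axes.
In Python, from plant import ctrl, sensors, optics gives the robot as it stands. Calls block until the motion is done:
- ctrl.move_ptp(position, orientation): joint-space move of the TCP to a pose.
- ctrl.move_l(position, rot=None, vel=150, threshold=None): straight line of the TCP; rot=None keeps the orientation; vel is the mean speed in mm/s. With threshold (N) it stops when the force on the tool has changed by that much, and returns True; else False.
- ctrl.set_joints(angles): joint-space move.
- ctrl.gripper_to(opening, force=None): finger opening in mm; force is the grip in N (None keeps the last); returns when the fingers have stopped.
- ctrl.hold(seconds).
- ctrl.solve_ik(position, orientation): joint angles nearest the present ones, or None.
- sensors.read_state(): the state.
- optics.grab_frame(name): name is "side" or "top" or "wrist"; returns (picture, depth): 384x512x3 uint8, red, green, blue; 384x512 float32, mm along the optical axis (not along the pixel's ray), 0 where there is no reading.
- optics.camera_params(name): a dict with "mtx" (3x3 intrinsics, pixels), "R" (3x3) and "t" (3): a world point X has camera coordinates R X + t; the wrist camera has in their place "T_tool_cam" (4x4, takes a point from camera to tool coordinates, whose origin is the TCP and whose axes are the flange's). Camera axes: x right, y down, z forward; pixel columns grow to the right and rows downward; lengths in mm; the calibration is good to about 2 mm. The wrist camera is an equidistant fisheye: a pixel r from the principal point sees the ray r / f radians off the axis. A picture is of the moment at which its call begins: read the wrist's pose just before it. camera_params takes no time and is no camera call.
A pose or a line that the arm cannot do raises ctrl.MotionError and nothing moves.
- ctrl.finish_job(): hands the job in; it is judged then, once.
The state is a dict: "t": time; "q": joint angles; "qvel": joint speeds; "tau": joint torques, N m; "eef_pos": TCP position; "eef_rot": TCP orientation; "force": force on the tool from outside, world axes, zero at the start; "wrist_torque": the same for the moment, N m; "grip_width": finger opening in mm; "grasp_force": force on a finger pad.
Only numpy, scipy, OpenCV 4.12 (cv2) and the standard library are available. Lean on these libraries where they do the work, as an engineer would, in place of code of your own. Each camera call takes 0.05 s, during which the arm holds its last target. There are 200 camera calls.

### The job

Put the loose lid back on the pump's strainer pot: set it in the mouth and turn it against its hidden seat until its lugs drop into the notches and it sits fully home, flange down on the rim. Then swing the keeper all the way closed over the lid's edge and let go. Leave the tin, wrench, parts bin and cleaner bottle where they are.

Things in the scene. Friction and masses are not known exactly. Their poses are not given: they have to be found in the camera images.
- pot_mouth (a point): Strainer pot: upright round grey pot, 116 mm across, 110 mm high, fixed to the bench; a pump motor lies beside it, towards the pot's own +x. The point is the centre of its mouth, level with the rim top; z up; the keeper's pivot is towards -x. The mouth is a round bore 78 mm across and 27 mm deep.
- pot_seat (a point): Centre of the seat inside the pot, 18 mm below the rim: a flat ring, about 38 to 72 mm across, with four notches at 90 degrees, each 14 mm wide and 9 mm deep. The axes given are the pot's and say nothing of the notches: their bearing is unknown and must be found by turning the lid, at most a quarter turn either way.
- lid_mid (a point): Loose lid, plain metal with a black grip bar, 0.2 to 0.4 kg, 69 mm tall, upright on the bench. The point is on its axis at the flange's top face, 35 mm above its foot. From the foot: four lugs (0-9 mm) on its own +-x and +-y axes, 10 mm wide, 24 to 33 mm from the axis; spigot 73 mm across, tapering to 65 at its foot (9-25 mm); flange 106 mm across (25-35 mm); grip bar (35-69 mm).
- lid_bar (a point): Middle of the lid's grip bar, 17 mm above the flange's top face. The bar is 64 mm long along the lid's own x, 18 mm thick along its y, 34 mm high. With the lugs standing on the seat between notches the flange is 7 mm above the rim; when they drop in it lies on the rim, and this point is then 27 mm above the rim.
- keeper (a joint): Keeper: flat steel arm swinging level on an upright pin. Angle in rad: 0 = closed at its stop, pointing at the pot's axis, its end over the flange; grows anticlockwise seen from above; starts open at 1.2 to 1.9, stays where left (friction 0.03 N m). The arm, 16 mm wide, 43 long, 8 thick, runs 12.5 mm above the rim: clears a lid fully home, is blocked by one that is not.
- keeper_pivot (a point): Pivot axis of the keeper, 86 mm from the pot's axis towards the pot's own -x; the point is level with the arm's underside, 12.5 mm above the rim. Axes are the pot's.
- keeper_knob (a point): Round upright steel knob fixed on the keeper's arm: 16 mm across, 36 mm tall, 28 mm from the pivot's axis. The point is the middle of its height, 38.5 mm above the rim.
- paint_tin: A tin, 86 mm across, 100 mm high; origin under its centre. Bystander.
- wrench_grip (a point): A steel wrench lying on the bench; the point is on its handle. Bystander.
- parts_bin: An open grey box 160 by 100 by 70 mm; origin under its centre. Bystander.
- cleaner: A white bottle 64 mm across, 170 mm high; origin under its centre. Bystander.
Things that resemble listed ones, but are neither listed nor needed, are in the scene too. What is shaped like the part that bears lid_mid but turquoise or yellow is not meant.

How it is judged (in metres and radians):
On the way:
1. the lid has dropped fully home on the pot while the keeper is still open (z of lid_mid in the frame of pot_mouth below 0.0125 m and horizontal distance between lid_mid and pot_mouth below 0.005 m and angle between lid_mid's own z axis and vertical below 0.05 rad and value of joint keeper above 0.5 rad), for 0.2 s.
At the end, for the whole second after the job is handed in: The lid is upright in the pot's mouth (centred within 5 mm, tilted under 0.05 rad) and fully home, its flange within 2.5 mm of the rim; the keeper is closed, within 0.15 rad of its stop (z of lid_mid in the frame of pot_mouth between 0.007 and 0.0125 m and horizontal distance between lid_mid and pot_mouth below 0.005 m and angle between lid_mid's own z axis and vertical below 0.05 rad and value of joint keeper below 0.15 rad); the robot touches nothing.
It fails at once if a bystander is moved more than 30 mm (distance of any of paint_tin, wrench_grip, parts_bin, cleaner from where it was at the start of the episode above 0.03 m).
It also fails if it takes over 72 s, if anything falls off the work surface, if the arm or the gripper's body presses on something with over 40 N, if the wrist force passes 120 N, or if a joint passes its speed limit or range.

## Working session

There is one attempt and no reset: what is moved stays moved. The work goes in short steps, each a Python script; the robot and the scene stay as the last script left them, time stands still between calls to the robot, and variables do not carry over. Pictures are saved under pics/ and viewed, at most 10 in all, crops included, and the job is handed in when it is done.

```bash
mkdir -p pics; ls
python3 - <<'E'
from plant import ctrl,sensors,optics
import cv2,numpy as np
for n in("top","side"):
    p,d=optics.grab_frame(n); cv2.imwrite(f"pics/{n}0.png",cv2.cvtColor(p,cv2.COLOR_RGB2BGR)); np.savez(f"{n}0.npz",p=p,d=d)
    c=optics.camera_params(n); print(n,c, (d>0).mean())
print(optics.camera_params("wrist"),ctrl.tcp_to_tips,sensors.read_state())
E
```

```text
pics
top {'mtx': array([[477.24399963,   0.        , 255.68619565],
       [  0.        , 477.24399963, 193.61826593],
       [  0.        ,   0.        ,   1.        ]]), 'R': array([[-0.01167647, -0.99991251, -0.00621541],
       [-0.99846775,  0.01199539, -0.05402094],
       [ 0.05409077,  0.00557511, -0.99852046]]), 't': array([   9.72261863,  546.80754749, 1612.85253237])} 0.9960784912109375
side {'mtx': array([[424.56677363,   0.        , 254.45607851],
       [  0.        , 424.56677363, 187.2927393 ],
       [  0.        ,   0.        ,   1.        ]]), 'R': array([[ 0.71336891, -0.70032007,  0.02562416],
       [-0.31199155, -0.35012109, -0.88321939],
       [ 0.62750783,  0.62206673, -0.46825945]]), 't': array([-396.03033018,  264.43320979, 1028.87554881])} 0.9960988362630209
{'mtx': array([[297.31863964,   0.        , 250.91347162],
       [  0.        , 297.31863964, 185.53950986],
       [  0.        ,   0.        ,   1.        ]]), 'T_tool_cam': array([[ 6.13009175e-04, -9.56715473e-01, -2.91024275e-01,
         7.47381663e+01],
       [ 9.99999809e-01,  6.07683586e-04
[... 310 characters left out ...]
6,
        1.39352503e+00, -1.50505170e-01]), 'qvel': array([ 0.00014191, -0.00318899, -0.00355034, -0.0013953 ,  0.0001581 ,
       -0.00010354]), 'tau': array([-1.19692202e-03, -3.84089971e+01, -2.92547196e+01, -2.99798276e-04,
        4.89287791e-03,  1.76609117e-06]), 'eef_pos': array([249.0792171 , 517.47032002, 220.73335745]), 'eef_rot': array([[-9.00983933e-01,  4.33850868e-01, -1.17337973e-03],
       [ 4.33852347e-01,  9.00982322e-01, -1.73135840e-03],
       [ 3.06043047e-04, -2.06899964e-03, -9.99997813e-01]]), 'force': array([-0.46484926, -0.42330882,  0.07733082]), 'wrist_torque': array([ 0.00100119, -0.00887616,  0.01401127]), 'grasp_force': 0.0, 'grip_width': 85.1646132059215}
```

View pics/top0.png

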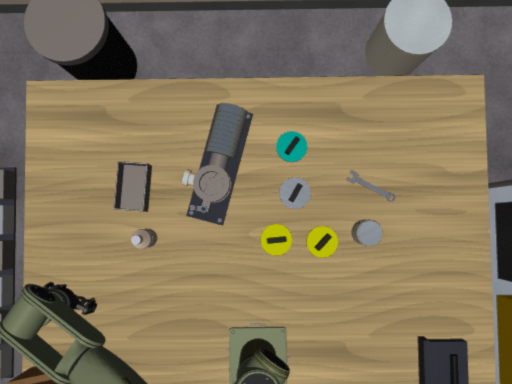

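View pics/side0.png

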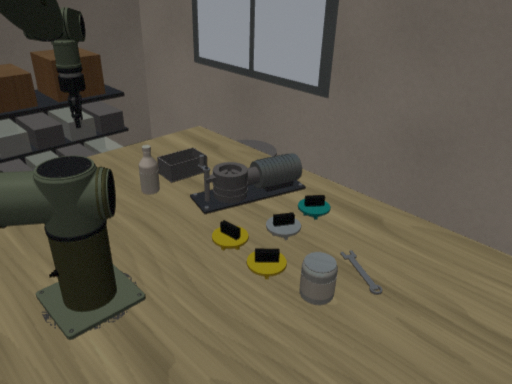

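The loose lid is one of four lid-like things in the top view: turquoise (292,147), yellow (277,240), yellow (322,242) and plain grey (295,193). The grey one fits "plain metal with black bar". The pot is at (212,183) with its motor up at (228,125), and the keeper is probably near (205,207). I'll confirm this in one enlarged crop.

```bash
cat > h.py <<'E'
import numpy as np,cv2
from plant import ctrl,sensors,optics
def ray(n,uv,st=None):
    c=optics.camera_params(n);K=c["mtx"];x=(uv[0]-K[0,2])/K[0,0];y=(uv[1]-K[1,2])/K[1,1]
    if n=="wrist":
        r=np.hypot(x,y);s=np.sin(r)/r if r>1e-9 else 1
        d=np.array([x*s,y*s,np.cos(r)]);T=c["T_tool_cam"];R=st["eef_rot"]
        return st["eef_pos"]+R@T[:3,3],R@T[:3,:3]@d
    return -c["R"].T@c["t"],c["R"].T@np.array([x,y,1])
def onz(n,uv,z,st=None):
    o,d=ray(n,uv,st);return o+d*(z-o[2])/d[2]
def proj(st,X):
    c=optics.camera_params("wrist");T=c["T_tool_cam"];K=c["mtx"]
    p=T[:3,:3].T@(st["eef_rot"].T@(np.asarray(X,float)-st["eef_pos"])-T[:3,3])
    a=np.arctan2(np.hypot(p[0],p[1]),p[2]);k=a/np.hypot(p[0],p[1])
    return np.array([K[0,2]+K[0,0]*p[0]*k,K[1,2]+K[1,1]*p[1]*k])
def down(a): # tool z down, tool y axis at bearing a
    y=np.array([np.cos(a),np.sin(a),0]);z=np.array([0,0,-1.]);return np.stack([np.cross(y,z),y,z],1)
def save(n,p): cv2.imwrite(n,cv2.cvtColor(p,cv2.COLOR_RGB2BGR))
E
python3 - <<'E'
from h import *
p=np.load("top0.npz")["p"];d=np.load("top0.npz")["d"]
q=np.load("side0.npz")["p"]
a=cv2.resize(p[95:235,170:320],None,fx=3.6,fy=3.6,interpolation=2)[:500]
b=cv2.resize(q[140:240,180:340],None,fx=2.4,fy=2.4,interpolation=2)
im=np.zeros((560,800,3),np.uint8);im[:a.shape[0],:a.shape[1]]=a[:, :a.shape[1]]
im[:0]=0
w=800-540
save("pics/crop1.png",a)
for n,uv,z in[("lid",(295,193),35),("pot",(212,183),125),("tin",(369,232),100),("piv?",(205,207),130),("white",(188,178),120),("cleaner",(142,238),170),("bin",(133,187),70),("wrench",(372,186),10)]:
    print(n,onz("top",uv,z).round(0), "depth z", )
    c=optics.camera_params("top");u,v=uv;dd=d[v,u];o,r=ray("top",uv);print("   bydepth",(o+r*dd).round(0))
E
```

```text
lid [ 546. -129.   35.] depth z
   bydepth [ 545. -127.   66.]
pot [576. 141. 125.] depth z
   bydepth [580. 146.  82.]
tin [ 414. -360.  100.] depth z
   bydepth [ 414. -360.   99.]
piv? [500. 164. 130.] depth z
   bydepth [ 459.   -6. 1640.]
white [594. 219. 120.] depth z
   bydepth [599. 227.  64.]
cleaner [406. 353. 170.] depth z
   bydepth [405. 362. 134.]
bin [571. 408.  70.] depth z
   bydepth [575. 425.   4.]
wrench [ 568. -395.   10.] depth z
   bydepth [ 569. -395.    6.]
```

View pics/crop1.png

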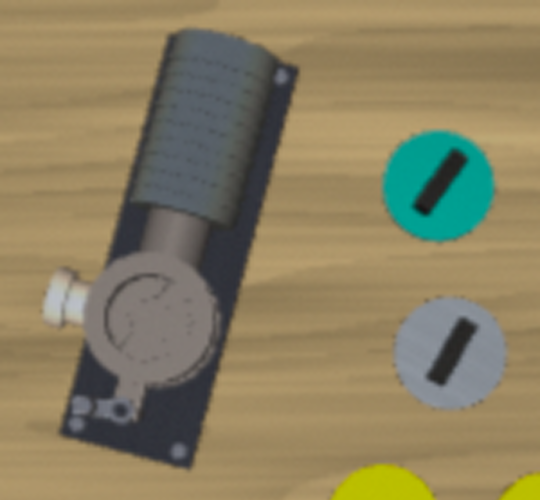

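The crop confirms it: the grey lid is at top pixel (295,193), with its bar bearing about -24° in world. The pot is at (212,183), and the keeper pivot is near (204,208) with the arm pointing left. Next I'll look with the wrist camera over the lid and over the pot.

Run:
```python
from h import *
for n,pos,a in(("pot",[560,150,300],np.radians(75)),("lid",[546,-129,230],np.radians(66))):
    R=down(a) 
    qs=[ctrl.solve_ik(pos,down(a+k)) for k in(0,np.pi)]
    print(n,[None if q is None else q.round(2) for q in qs])
    i=min((i for i in(0,1) if qs[i] is not None),key=lambda i:abs(qs[i][5]))
    ctrl.move_ptp(pos,down(a+i*np.pi)); ctrl.hold(.3)
    st=sensors.read_state();p,d=optics.grab_frame("wrist")
    np.savez(n+"w.npz",p=p,d=d,eef_pos=st["eef_pos"],eef_rot=st["eef_rot"]);save(f"pics/{n}w.png",p);print(st["t"],st["eef_pos"])
```

```text
pot [array([ 0.11,  0.17,  1.43, -0.  ,  1.55, -1.2 ]), array([ 0.11,  0.17,  1.43, -0.  ,  1.55,  1.95])]
2.175 [559.79127968 150.63291367 299.89826303]
lid [array([-0.39,  0.17,  1.57, -0.  ,  1.4 , -1.54]), array([-0.39,  0.17,  1.57, -0.  ,  1.4 ,  1.6 ])]
3.6333 [ 546.3927194  -128.01729001  230.32672437]
```

View pics/potw.png

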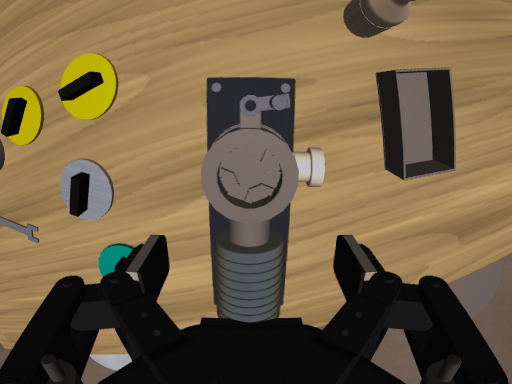

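View pics/lidw.png

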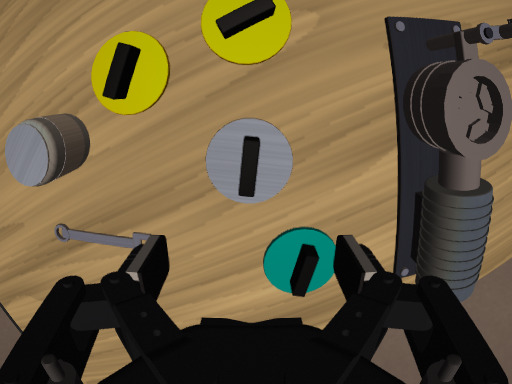

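In the pot view, the rim centre is near (249,174), the bore is open, the pivot is at (250,104) and the knob top is at (281,103). In the lid view, the grey lid is at (249,160) with its bar from about (252,137) to (248,196). I'll use the depth and masks to get exact positions.

```bash
cat >> h.py <<'E'
def cloud(f):
    z=np.load(f);p,d=z["p"],z["d"];c=optics.camera_params("wrist");K=c["mtx"];T=c["T_tool_cam"]
    v,u=np.mgrid[:384,:512];x=(u-K[0,2])/K[0,0];y=(v-K[1,2])/K[1,1];r=np.hypot(x,y)+1e-9
    t=np.tan(np.minimum(r,1.4))/r
    P=np.stack([x*t*d,y*t*d,d],-1)@T[:3,:3].T+T[:3,3]
    P=P@z["eef_rot"].T+z["eef_pos"];P[d<=0]=np.nan;return P,p
def circ(xy):
    m=np.ones(len(xy),bool)
    for _ in range(5):
        s=np.linalg.lstsq(np.c_[2*xy[m],np.ones(m.sum())],(xy[m]**2).sum(1),rcond=None)[0]
        r=np.sqrt(s[2]+s[0]**2+s[1]**2);e=np.abs(np.hypot(*(xy-s[:2]).T)-r);m=e<max(2,2*np.median(e))
    return s[:2],r,m.sum()
E
python3 - <<'E'
from h import *
def outer(mask,P):
    c=max(cv2.findContours(mask.astype(np.uint8),0,cv2.CHAIN_APPROX_NONE)[0],key=cv2.contourArea)[:,0];return c
# lid
P,p=cloud("lidw.npz");st=np.load("lidw.npz");g=p.astype(int)
print("bench z",np.nanmedian(P[90:110,180:200,2]),"flange z",np.nanmedian(P[150:170,215:230,2]),"bar z",np.nanmedian(P[150:180,246:252,2]))
roi=np.zeros((384,512),bool);roi[100:220,190:310]=1
m=roi&(P[...,2]>22); c=outer(m,P)
w=np.array([onz("wrist",q,35,st) for q in c])[:,:2];print("lid circ",circ(w),circ(P[c[:,1],c[:,0],:2]))
b=roi&(g.max(2)<60)&(P[...,2]>60);xy=P[b][:,:2];print("bar depth",cv2.minAreaRect(xy.astype(np.float32)),xy.mean(0))
# pot
P,p=cloud("potw.npz");st=np.load("potw.npz")
roi[:]=0;roi[115:230,195:305]=1
zz=P[...,2];rim=np.nanmedian(zz[165:180,206:214]);print("rim z",rim,np.nanmedian(zz[165:180,288:294]))
m=roi&(np.abs(zz-rim)<4)
h=[k for k in cv2.findContours(m.astype(np.uint8),cv2.RETR_CCOMP,cv2.CHAIN_APPROX_NONE)[0] if len(k)>60]
for k in h:
    k=k[:,0];w=np.array([onz("wrist",q,rim,st) for q in k])[:,:2];print("rim circ",circ(w))
for nm,uv in(("pivot",(250,104)),("knob",(281,103))):
    u,v=uv;print(nm,np.nanmedian(P[v-2:v+3,u-2:u+3].reshape(-1,3),0).round(1))
k=(zz>150)&(np.abs(P[...,0]-540)<140)&(np.abs(P[...,1]-150)<110);k[:70]=0;k[130:]=0
print("high pts",P[k].mean(0),k.sum()); kk=(zz>zz[k].max()-4)&k; print(P[kk].mean(0),kk.sum(),np.argwhere(kk).mean(0))
k2=(zz>115)&(zz<150);k2[:88]=0;k2[122:]=0;k2[:,:235]=0;k2[:,300:]=0
print("arm",cv2.minAreaRect(P[k2][:,:2].astype(np.float32)),np.median(P[k2][:,2]))
E
```

```text
bench z -1.2918654598186379 flange z 33.73304171997319 bar z 67.76402007926717
lid circ (array([ 545.92900909, -130.89424427]), np.float64(51.711704498133656), np.int64(242)) (array([ 546.27742622, -131.04289099]), np.float64(51.9303801887327), np.int64(242))
bar depth ((546.3058471679688, -131.01943969726562), (17.06409454345703, 63.99515151977539), 60.37361145019531) [ 544.99936483 -130.35806184]
rim z 108.61601089291034 108.77127726354924
rim circ (array([577.67325686, 143.47819443]), np.float64(58.18502488127321), np.int64(271))
rim circ (array([576.76829544, 143.73500226]), np.float64(39.07002390298581), np.int64(182))
pivot [493.6 166.9 133.3]
knob [499.4 195.9 165. ]
high pts [498.00158093 193.93318308 164.52315916] 209
[498.14130786 194.22001606 164.94800797] 198 [102.13636364 278.89393939]
arm ((498.2255859375, 181.93556213378906), (53.247894287109375, 21.862436294555664), 77.46672821044922) 129.29512192708324
```

Run:
```python
from h import *
S=sensors.read_state
R=down(np.radians(60.4))
ctrl.gripper_to(50,60)
ctrl.move_ptp([546.2,-131,110],R)
print("hit",ctrl.move_l([546.2,-131,64.5],R,60,8),S()["eef_pos"],S()["force"])
ctrl.gripper_to(0,70); s=S();print(s["grip_width"],s["grasp_force"],s["eef_pos"])
ctrl.move_l([546.2,-131,215],R,120)
ctrl.hold(.2);s=S();print(s["t"],s["force"],s["grip_width"])
ctrl.move_l([577.2,143.6,215],R,200);ctrl.hold(.3);f0=S()["force"]
ctrl.move_l([577.2,143.6,172],R,80)
print("hit",ctrl.move_l([577.2,143.6,148],R,15,12));s=S();print(s["t"],s["eef_pos"],s["force"],f0,s["wrist_torque"],s["q"])
np.save("f0.npy",f0)
```

```text
hit False [ 546.48124827 -131.10734027   64.66271777] [ 0.18556417 -0.5813572  -0.28920868]
0.5005431692419379 0.0 [ 546.24711152 -131.00955232   64.58533873]
7.725 [-0.61213988  0.4065798   0.13134422] 0.03664861944980353
hit False
11.9917 [577.27897825 143.60289582 148.1274882 ] [-0.08709332  0.43267358  0.90773127] [-0.25194322  0.13668162  0.7538449 ] [-0.03829142 -0.05878286 -0.00390907] [ 9.84040538e-02  3.15575883e-01  1.56428514e+00 -2.18627867e-05
  1.26150756e+00 -9.55767484e-01]
```

The grasp closed on nothing, so I'll look again.

Run:
```python
from h import *
ctrl.move_l([577.2,143.6,230],None,250)
ctrl.gripper_to(50)
ctrl.move_ptp([546.2,-131,190],down(np.radians(60.4)));ctrl.hold(.3)
st=sensors.read_state();p,d=optics.grab_frame("wrist")
np.savez("lid2.npz",p=p,d=d,eef_pos=st["eef_pos"],eef_rot=st["eef_rot"]);save("pics/lid2.png",p)
print(st["t"],st["eef_pos"],st["eef_rot"].round(2),proj(st,[546.2,-131,69]),proj(st,st["eef_pos"]+[0,0,-6]))
```

```text
14.3833 [ 546.5896541  -130.00302521  190.17446067] [[-0.87  0.49  0.  ]
 [ 0.49  0.87 -0.  ]
 [-0.    0.   -1.  ]] [250.213072  177.5476724] [251.62087173 229.90533911]
```

View pics/lid2.png

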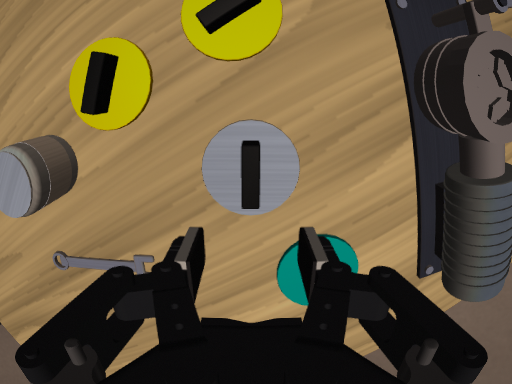

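The lid hasn't moved and its bar is at (250,175), aligned with the jaws. I'll measure the fingertips in the tool frame and re-measure the lid.

Run:
```python
from h import *
P,p=cloud("lid2.npz");st=np.load("lid2.npz")
T=(P-st["eef_pos"])@st["eef_rot"]
m=np.zeros((384,512),bool);m[222:300,150:350]=1
for s in((150,252),(252,350)):
    k=m.copy();k[:,:s[0]]=0;k[:,s[1]:]=0;k&=(T[...,2]<60)
    t=T[k];print("finger tool min/max",np.nanmin(t,0).round(1),np.nanmax(t,0).round(1)); q=t[t[:,2]>np.nanmax(t[:,2])-8];print(q.mean(0).round(1))
g=p.astype(int);b=np.zeros((384,512),bool);b[130:215,225:280]=1
b&=(g.max(2)<60)&(P[...,2]>62);print(cv2.minAreaRect(P[b][:,:2].astype(np.float32)),np.median(P[b][:,2]))
print(sensors.read_state()["grip_width"])
```

```text
finger tool min/max [-10.6 -41.8 -82.4] [ 18.8 -18.2 -10.4]
[  4.4 -26.5 -15.5]
finger tool min/max [-10.7  17.3 -82.7] [ 19.1  38.4 -10.9]
[  3.9  25.8 -15.9]
((546.4667358398438, -130.7879638671875), (16.481191635131836, 63.71575927734375), 60.14544677734375) 67.75035949167494
50.30614718764363
```

The camera shows the fingertips about 30 mm farther back than stated, at tool z ≈ -11 with the jaws open 50. That explains the miss, because the jaws closed just above the bar. I'll calibrate with a gentle touch on bare bench.

Run:
```python
from h import *
S=sensors.read_state
R=down(np.radians(60.4))
ctrl.gripper_to(18)
ctrl.move_ptp([630,-10,60],R);ctrl.hold(.2)
print(ctrl.move_l([630,-10,27],R,60,5),S()["eef_pos"])
print(ctrl.move_l([630,-10,-15],R,20,5));s=S();print(s["t"],s["eef_pos"],s["force"],s["grip_width"])
ctrl.move_l([630,-10,60],R,150)
```

```text
False [629.98961671  -9.92383732  26.73076391]
True
18.1583 [629.95706317  -9.9821606   -9.20122543] [-0.89144625  0.67222502  4.93617095] 18.099125451722365
```

Run:
```python
from h import *
S=sensors.read_state
R=down(np.radians(60.4));X,Y=546.3,-130.9
ctrl.gripper_to(50)
ctrl.move_ptp([X,Y,75],R);ctrl.hold(.1)
print("hit",ctrl.move_l([X,Y,29.5],R,60,8),S()["eef_pos"])
ctrl.gripper_to(0,80); s=S();print(s["grip_width"],s["grasp_force"],s["eef_pos"])
if s["grip_width"]>14:
    ctrl.move_l([X,Y,190],R,120);ctrl.hold(.2);s=S();print(s["t"],s["force"],s["grip_width"])
    ctrl.move_l([577.2,143.6,190],R,200);ctrl.hold(.3);f0=S()["force"];np.save("f0.npy",f0)
    ctrl.move_l([577.2,143.6,132],R,80)
    print("hit",ctrl.move_l([577.2,143.6,112],R,12,12));s=S();print(s["t"],s["eef_pos"],s["force"]-f0,s["wrist_torque"],s["grip_width"])
```

```text
hit False [ 546.64987852 -131.09665137   29.77707475]
16.99369270930214 78.82815957069397 [ 546.89467875 -131.15627064   30.21128153]
22.9167 [-0.35602826  0.12027688 -2.44752393] 16.630203134281864
hit True
26.6 [577.15985262 143.57641989 122.13295311] [-0.28818916 -0.06368819  6.62558294] [-0.04614937  0.11413426  0.00808464] 16.639339242438574
```

Contact came at the predicted seat height. Now I'll press lightly and turn until it drops.

Run:
```python
from h import *
S=sensors.read_state;f0=np.load("f0.npy")
z=121.0;lg=[]
for i in range(1,33):
    b=60.4-3*i
    ctrl.move_ptp([577.2,143.6,z],down(np.radians(b)))
    s=S();F=s["force"]-f0;lg.append((b,round(s["eef_pos"][2],1),round(F[2],1),round(s["wrist_torque"][2],2)))
    if F[2]<8: z=max(z-.5,s["eef_pos"][2]-2)
    if F[2]>20: z+=.5
    if s["eef_pos"][2]<118.5: break
    if np.abs(F).max()>40: print("big",F);break
print(*lg,sep="\n");print(s["t"],s["grip_width"],F)
```

```text
(57.4, np.float64(121.9), np.float64(5.3), np.float64(-0.05))
(54.4, np.float64(119.4), np.float64(0.2), np.float64(-0.01))
(51.4, np.float64(119.1), np.float64(-0.9), np.float64(-0.02))
(48.4, np.float64(119.2), np.float64(-2.2), np.float64(0.48))
(45.4, np.float64(119.2), np.float64(-0.3), np.float64(1.21))
(42.4, np.float64(119.2), np.float64(4.0), np.float64(2.65))
(39.4, np.float64(119.3), np.float64(8.5), np.float64(4.16))
(36.4, np.float64(119.3), np.float64(8.5), np.float64(5.63))
(33.4, np.float64(119.8), np.float64(11.8), np.float64(4.74))
(30.4, np.float64(120.5), np.float64(20.8), np.float64(3.12))
(27.4, np.float64(122.0), np.float64(13.7), np.float64(-0.07))
(24.4, np.float64(122.4), np.float64(15.8), np.float64(0.07))
(21.4, np.float64(122.4), np.float64(17.4), np.float64(0.09))
(18.4, np.float64(122.4), np.float64(16.8), np.float64(0.1))
(15.399999999999999, np.float64(122.4), np.float64(18.7), np.float64(0.13))
(12.399999999999999, np.float64(122.4), np.float64(17.7), np.float64(0.18))
(9.399999999999999, np.float64(122.4), np.float64(18.6), np.float64(0.17))
(6.3999
[... 402 characters left out ...]
4(122.4), np.float64(16.7), np.float64(0.12))
(-11.600000000000001, np.float64(122.4), np.float64(16.2), np.float64(0.06))
(-14.600000000000001, np.float64(122.4), np.float64(16.8), np.float64(0.02))
(-17.6, np.float64(122.3), np.float64(14.7), np.float64(0.07))
(-20.6, np.float64(122.3), np.float64(15.2), np.float64(-0.0))
(-23.6, np.float64(122.3), np.float64(15.3), np.float64(-0.04))
(-26.6, np.float64(122.2), np.float64(13.7), np.float64(0.01))
(-29.6, np.float64(122.1), np.float64(13.1), np.float64(0.02))
(-32.6, np.float64(121.8), np.float64(10.7), np.float64(0.08))
(-35.6, np.float64(118.2), np.float64(0.5), np.float64(-0.07))
34.6 16.714946537893297 [2.34139797 0.75130915 0.51112481]
```

It has dropped into a notch. Now I'll push it home and check.

Run:
```python
from h import *
S=sensors.read_state;f0=np.load("f0.npy")
R=down(np.radians(-37.6))
ctrl.move_ptp([577.2,143.6,117.5],R);s=S();print(s["eef_pos"],s["force"]-f0,s["wrist_torque"])
print("hit",ctrl.move_l([577.2,143.6,111],R,12,15));s=S();print(s["t"],s["eef_pos"],s["force"]-f0,s["wrist_torque"],s["q"].round(2))
if s["eef_pos"][2]<116.5:
    ctrl.gripper_to(45);ctrl.hold(.1);print(S()["eef_pos"])
    ctrl.move_l([577.2,143.6,235],R,150);ctrl.hold(.2)
    st=S();p,d=optics.grab_frame("wrist");np.savez("home.npz",p=p,d=d,eef_pos=st["eef_pos"],eef_rot=st["eef_rot"]);save("pics/home.png",p);print(st["t"])
    print(proj(st,[577.2,143.6,120]),proj(st,[498,194,166]))
    P,_=cloud("home.npz")
    k=np.hypot(P[...,0]-577.2,P[...,1]-143.6)<62
    k1=k&(P[...,2]>113)&(P[...,2]<128);A=P[k1];c,*_=np.linalg.lstsq(np.c_[A[:,:2]-[577.2,143.6],np.ones(len(A))],A[:,2],rcond=None);print("flange plane",c,np.median(A[:,2]),len(A))
    kk=(k&(P[...,2]>110)).astype(np.uint8);C=max(cv2.findContours(kk,0,cv2.CHAIN_APPROX_NONE)[0],key=cv2.contourArea)[:,0]
    print(circ(np.array([onz("wrist",q,118,st) for q in C])[:,:2]))
    b=k&(P[...,2]>145);print("bar",cv2.minAreaRect(P[b][:,:2].astype(np.float32)),np.median(P[b][:,2]))
    kn=(P[...,2]>155)&(P[...,2]<172)&(np.hypot(P[...,0]-494,P[...,1]-167)<45);print("knob",P[kn].mean(0) if kn.any() else None,kn.sum())
```

```text
[576.75690891 142.71740435 116.7340297 ] [ 0.6727755  -1.47317903  1.16285035] [-0.17644042 -0.0532455  -0.02416364]
hit True
35.1833 [576.90465452 142.88278676 116.47575975] [-0.40116768 -0.99957112  6.68176553] [ 0.05132307 -0.05322429  0.0099195 ] [ 0.1   0.35  1.59 -0.    1.2   0.75]
[575.5001145  142.55125617 114.753781  ]
36.8167
[252.19125589 177.77137822] [138.61867969 202.80902113]
flange plane [ 2.35050334e-04 -1.17329831e-03  1.18706051e+02] 118.71001605082355 7816
(array([ 318.54247391, -181.60899873]), np.float64(333.14486405549235), np.int64(846))
bar ((579.0634765625, 143.17030334472656), (64.26937103271484, 119.35621643066406), 71.0602798461914) 323.46023034244564
knob [500.20959977 194.59050148 163.54601995] 321
```

View pics/home.png

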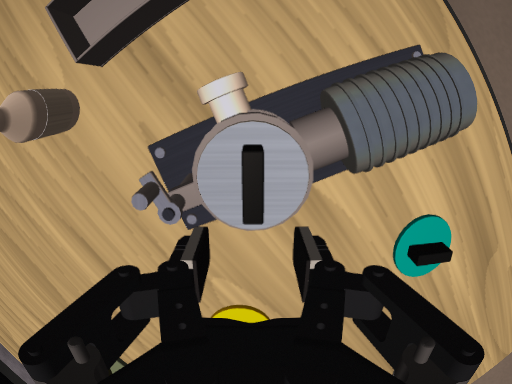

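The picture shows the lid seated at (253,177) with the bar clear. The depth plane gives the flange at 120 mm and level, so it is home. The knob is at (143,195) and the keeper is still open. Next I'll cage the knob between the fingers and swing it along its arc.

Run:
```python
from h import *
S=sensors.read_state
pv=np.array([494.0,166.8]);r=28
def pose(a,z): return [*(pv+r*np.array([np.cos(a),np.sin(a)])),z],down(a-np.pi/2)
a0=np.radians(80.6);c0=np.radians(-15.6)
ctrl.gripper_to(34,20)
ctrl.move_ptp(*pose(a0,185));ctrl.hold(.1)
h=ctrl.move_l(pose(a0,129)[0],pose(a0,129)[1],60,8);s=S();print("hit",h,s["eef_pos"],s["t"])
if not h:
    ctrl.gripper_to(22);f0=S()["force"];print(S()["grip_width"],S()["grasp_force"])
    lg=[]
    for a in np.arange(a0,c0-np.radians(12),-np.radians(4)):
        ctrl.move_ptp(*pose(a,129));s=S();F=s["force"]-f0;lg.append((round(float(np.degrees(a-c0))),F.round(1),s["eef_pos"].round(1)))
        if np.linalg.norm(F[:2])>8 : print("stop");break
    print(*lg,sep="\n");print(s["t"],s["grip_width"])
```

```text
hit False [499.03354649 194.53109765 129.50818077] 38.8167
21.969879458858056 0.0
stop
(96, array([ 1.1,  0.3, -0.3]), array([498.6, 194.4, 129. ]))
(92, array([0.5, 0.2, 0.2]), array([500.6, 194. , 129. ]))
(88, array([0.3, 0.3, 0.1]), array([502.3, 193.5, 128.9]))
(84, array([0.2, 1.5, 0. ]), array([504. , 193. , 128.9]))
(80, array([-0.3,  2. , -0.4]), array([505.9, 192.3, 128.9]))
(76, array([ 0.1,  2.4, -0.8]), array([507.8, 191.3, 129. ]))
(72, array([-0.1,  1.4, -1. ]), array([509.5, 190.2, 129. ]))
(68, array([ 0.8,  1.3, -0.4]), array([511.2, 189. , 129.1]))
(64, array([ 0.3,  0.3, -0.1]), array([512.6, 187.8, 129.1]))
(60, array([ 0.8,  1. , -0.6]), array([514.1, 186.4, 129.1]))
(56, array([0. , 0.8, 0. ]), array([515.4, 185. , 129. ]))
(52, array([ 1.2,  0.9, -0. ]), array([516.6, 183.4, 129. ]))
(48, array([0.3, 0.7, 0.3]), array([517.7, 181.9, 129. ]))
(44, array([ 0.6,  0.9, -0.4]), array([518.7, 180.2, 129. ]))
(40, array([ 0.8,  1.4, -0.5]), array([519.6, 178.4, 129. ]))
(36, array([ 1.1,  0.7, -0.1]), array([520.3, 176.6, 129. ]))
(32, array([ 0.1,  0.7, -0.2]), array([520.9, 174.8, 129.1]))
(28, array([ 1. ,  0.3, -1.1]), array([521.4, 172.9, 129. ]))
(24, array([0.7, 1.3, 0.6]), array([521.8, 170.9, 129. ]))
(20, array([2. , 0.8, 0.5]), array([522., 169., 129.]))
(16, array([ 1.2,  0.8, -0.9]), array([522.1, 167. , 129. ]))
(12, array([ 0.8,  1.2, -0.2]), array([522. , 165.1, 129. ]))
(8, array([-0.1,  0.9, -0. ]), array([521.8, 163.1, 129. ]))
(4, array([1.7, 0.5, 0.8]), array([521.5, 161.2, 129. ]))
(0, array([ 1.2,  0.9, -0.2]), array([521. , 159.3, 129. ]))
(-4, array([2. , 1.5, 0.4]), array([520.4, 157.4, 129. ]))
(-8, array([ 0.8,  5.8, -0.3]), array([519.7, 157. , 129. ]))
(-12, array([ 2.7, 11.9, -2.2]), array([519.1, 157.3, 129. ]))
46.0917 21.816866676007404
```

Run:
```python
from h import *
S=sensors.read_state
pv=np.array([494.0,166.8]);c0=np.radians(-15.6)
p0=pv+28*np.array([np.cos(c0-.09),np.sin(c0-.09)]);R=down(c0-np.pi/2)
ctrl.move_ptp([*p0,129],R);ctrl.gripper_to(34)
ctrl.move_l([*(pv+28*np.array([np.cos(c0),np.sin(c0)])),129],R,50)
ctrl.move_l([521,159.3,240],R,150);ctrl.move_ptp([560,150,300],down(np.radians(-20)));ctrl.hold(.2)
st=S();p,d=optics.grab_frame("wrist");np.savez("end.npz",p=p,d=d,eef_pos=st["eef_pos"],eef_rot=st["eef_rot"]);save("pics/end.png",p);print(st["t"])
P,_=cloud("end.npz")
kn=(P[...,2]>155)&(P[...,2]<172)&(np.hypot(P[...,0]-494,P[...,1]-167)<45);k=P[kn].mean(0);print("knob",k,kn.sum(),"angle",np.arctan2(k[1]-pv[1],k[0]-pv[0])-c0)
A=P[(np.hypot(P[...,0]-577.2,P[...,1]-143.6)<42)&(P[...,2]>112)&(P[...,2]<126)];print("flange",np.median(A[:,2]))
```

```text
49.375
knob [523.06768246 160.10862795 164.33191616] 212 angle 0.046013308141201914
flange 118.78785568155463
```

View pics/end.png

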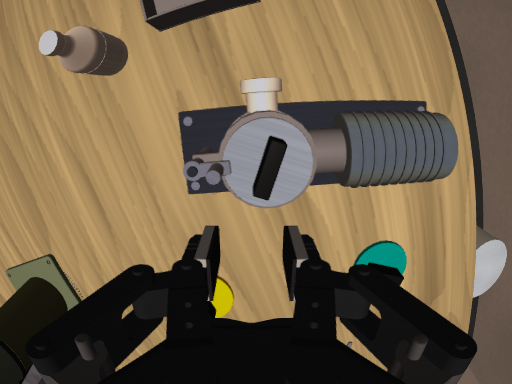

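The keeper runs from (193,171) over the flange edge at (228,167), measured about 0.05 rad from closed. The lid is still home and the gripper is clear, so I'm handing in.

```bash
python3 -c "
from h import *
print(ctrl.finish_job())"
```

```text
the job is handed in; nothing more can be done
None
```

I handed the job in: the lid is fully home in the pot with its flange level on the rim, and the keeper is swung to its stop over the lid's edge (camera reading about 0.05 rad from closed). The arm is clear and did not touch the bystanders; it used about 49 s of the 72 s, including one missed first grasp because the fingertips sit about 34 mm farther back than stated. The hand-in call returned no verdict.

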